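# Tighten the recessed clamp nut in the dark mould and put the socket extension away

## Task

With the red-handled socket extension that stands in the bore of the dark wooden mould, turn the nut at the bottom of the bore clockwise (seen from above) until it comes up against its stop, where the handle lies along the white line painted on the mould. Then draw the extension out and stand it upright on the floor of the empty metal cup, without dropping it, and let go. Leave the blue-handled extension in the pale mould as it is.

Things in the scene. Friction and masses are not known exactly. Their poses are not given: they have to be found in the camera images.
- extension_red: Loose steel socket extension, red T-handle, 190 mm tall, 0.3-0.65 kg; starts standing on the nut. Origin: centre of its lower end, z up the shaft, x along the handle bar. Socket 38 mm diameter, 45 mm tall, square hole 20 mm deep; shaft 16 mm; bar 100 mm long (x), 22 wide (y), from 165 to 190 mm above the origin, centred. Turns the nut with about 5 degrees of play either way.
- nut_red (a joint): Turn of the 20 mm square nut down the dark mould's bore (45 mm wide, 80 deep; fixed block 110 x 130 x 90 mm high), rad, growing clockwise from above. Starts at 0; firm stop at 1.1 (tight: the bar then lies along the white line). Friction 0.1 N m, stays where left. The socket's lower end rests 16 mm above the bench; lift it 75 mm to clear the block.
- cup_floor (a point): Centre of the inner floor of the empty round cup of bright metal, fixed to the bench between the two moulds: inside diameter 64 mm, outside 70 mm, floor 6 mm above the bench, rim 70 mm above the bench; z up. The black cup full of files farther back is not it.
- blue_handle_end (a point): Point in the handle bar of the blue-handled extension, 45 mm out from its shaft, 12 mm below the handle's top (about 194 mm above the bench). That extension is like the red one, standing in a like mould of pale wood. To be left alone.
Not all that is in view belongs to the job. What is shaped like the part that bears cup_floor but green or orange is not meant. What is shaped like the extension_red but yellow is not meant.

How it is judged (in metres and radians):
On the way:
1. the nut in the dark mould is turned to its stop (within 0.2 rad, 11 degrees) with the red-handled extension still down on it (value of joint nut_red above 0.9 rad and height (world z) of extension_red below 0.03 m and horizontal distance between extension_red and cup_floor above 0.08 m), for 0.2 s.
At the end, for the whole second after the job is handed in: Nut joint above 0.9 rad (stop 1.1); red extension in the metal cup: lower end within 25 mm of its centre and under 12 mm above its floor, within 15 degrees of upright, at rest, released; blue handle end within 20 mm of its start (value of joint nut_red above 0.9 rad and horizontal distance between extension_red and cup_floor below 0.025 m and z of extension_red in the frame of cup_floor below 0.012 m and angle between extension_red's own z axis and vertical below 0.26 rad and linear speed of extension_red below 0.03 m/s and distance of blue_handle_end from where it was at the start of the episode below 0.02 m); the robot touches nothing.
It fails at once if the blue-handled extension is turned, lifted or knocked (its handle end moves more than 30 mm) (distance of blue_handle_end from where it was at the start of the episode above 0.03 m).
It fails at once if the red-handled extension is dropped (falls faster than 0.6 m/s while not held) (linear speed of extension_red above 0.6 m/s and contact force between the fingers and extension_red below 0.3 N).
It also fails if it takes over 48 s, if anything falls off the work surface, if the arm or the gripper's body presses on something with over 40 N, if the wrist force passes 120 N, or if a joint passes its speed limit or range.

## Robot

A 6-joint arm with a two-finger parallel gripper is mounted at the origin on the work surface. World frame = base frame: x ahead of the robot, y to its left, z up, the work surface at z = 0. Lengths are in m, angles in degrees, forces in N, time in s.
With the tool pointing down it reaches from about 0.4 to 0.825 m from the base axis. Payload 7 kg.
Tool frame: the origin (TCP) lies midway between the tips of the shut fingers; the grasp point (between the pads) lies 19 mm behind it; x points along the fingers, z is the direction in which the jaws open and shut, and the axes are right-handed (so a half turn about x gives the same grasp; the last joint's range is limited). The gripper opens to 88 mm and grips with 3 to 60 N. Pads are 19 mm wide; open, the fingers measure 130 mm over their backs; the gripper's body (78 mm by 193 mm) begins 47 mm behind the grasp point.
Start: joints at [-55.056, 20.546, 0.682, 0, -70.136, -16.507], TCP at [0.213, -0.64, 0.227] pointing down, gripper open.
Joint ranges: [-176.03, 176.03], [-82.01, 121.73], [-58.28, 71.71], [-173.87, 95.51], [-174.79, -0.11], [-173.66, 173.66]. Speed limits (degrees/s): [136.94, 136.94, 172.46, 180, 180, 180].

## Interface

Orientations are given as [roll, pitch, yaw] about the fixed x, y, z axes, in that order (R = Rz(yaw) Ry(pitch) Rx(roll)).
In Python, from plant import get_state, capture, close_job gives the robot as it stands.
- The arm moves only by the tool play_rows, never from a script. Its argument "series" is one flat list of numbers, 4 for each row, row after row: the shift along the tool's x, y, z in m, then the turn about the tool's x in rad. In form: [tx, ty, tz, spin, tx, ty, tz, spin, ...]. A call has exactly 5 rows; each row shifts and turns the commanded pose from where the row before left it, along the tool's axes as they then stand; what a row does not reach is not made up. A row lasts 1/12 s, in which the tool goes at most 41.7 mm and 7.16 degrees, less where a joint would pass 70% of its speed; a pose out of reach is approached as far as the arm can. A call is refused whole if a number of a shift passes 0.0417 or a number of a turn 0.125, either way. A call with a gripper value outside its range is refused whole. "jaw" is the opening in per cent of the stroke, from 0 (shut) to 100 (fully open), set as the call begins (left out, the last holds). The fingers move at their own pace and stop on an object; "squeeze" is the grip in N (left out, the last holds). Time passes only in rows, so rows that do not move let the fingers close, or fill a call up. It gives the time, the measured TCP pose, the force and the opening at its end, in the units of the state.
- get_state(): the state, without advancing time (a new reading comes with each control period).
- capture(name): name is "scene" or "top" or "wrist"; returns a dict with "img" (384x512x3 uint8, blue, green, red), "K" (3x3 intrinsics, pixels), "k1" (the pictures are not rectified: a ray, as slopes to the right and down, at radius r is drawn at 1 + k1 r^2 times it, then the intrinsics apply), "world_from_camera" (4x4, takes a point from camera to world coordinates). Camera axes: x right, y down, z forward; pixel columns grow to the right and rows downward; lengths in m; the calibration is good to about 2 mm. A picture is of the moment at which its call begins. There is no depth.
- close_job(): hands the job in, once; it reports no verdict.
The state is a dict: "time_s": time; "joints": joint angles; "qd": joint speeds; "joint_torque": joint torques, N m; "tcp_pos": TCP position; "eef_rot": TCP orientation; "contact_force": force on the tool from outside, world axes, zero at the start; "moment": the same for the moment, N m; "gripper_width": finger opening in m.
Only numpy, scipy, OpenCV 4.12 (cv2) and the standard library are available. Lean on these libraries where they do the work, as an engineer would, in place of code of your own. Each camera call takes 0.05 s, during which the arm holds its last target.

## Working session

There is one attempt and no reset: what is moved stays moved. The work goes in short steps, Python scripts to look and compute and a tool call to move; the robot and the scene stay as the last step left them, time stands still between calls to the robot, and variables do not carry over. Pictures are saved under pics/ and viewed, and the job is handed in when it is done.

Besides the shell and the picture viewer there is one more tool, called in YAML: its name, and indented under it one key for each argument. play_rows: Moves the arm, as the interface text tells. Its arguments: {"type":"object","properties":{"series":{"type":"array","items":{"type":"number"}},"jaw":{"type":"number"},"squeeze":{"type":"number"}},"required":["series"]}

```bash
mkdir -p pics; ls; python3 - <<'E'
from plant import get_state,capture
import cv2
s=get_state();print(s)
for n in("scene","top","wrist"):
    c=capture(n);cv2.imwrite(f"pics/{n}0.png",c["img"]);print(n,c["K"],c["k1"],c["world_from_camera"])
E
```

```text
pics
{'time_s': 0.0, 'joints': array([-5.50556236e+01,  2.05911856e+01,  6.34679165e-01, -2.10357490e-02,
       -7.01336864e+01, -1.65061494e+01]), 'qd': array([-0.02208353,  0.07774422,  0.00135879, -0.08908932,  0.07200764,
        0.01374658]), 'joint_torque': array([-4.81436982e-04, -5.82714915e+01,  2.93051952e+01,  6.99681357e+00,
        6.84410290e-03, -1.57301256e-04]), 'tcp_pos': array([ 0.21331804, -0.63990969,  0.22562948]), 'eef_rot': array([  4.14121406,  89.90766402, 112.57227703]), 'contact_force': array([-0.9626511 ,  0.0064284 , -0.07992573]), 'moment': array([-0.03984931, -0.04588071, -0.04311598]), 'gripper_width': 0.08768018010581786}
scene [[437.45152909   0.         256.40041338]
 [  0.         437.45152909 190.23988598]
 [  0.           0.           1.        ]] 0.04621158212138776 [[-0.40619949  0.79907    -0.44327091  1.00580884]
 [ 0.91376056  0.35169072 -0.20335998  0.30418873]
 [-0.00660459 -0.48764819 -0.87301524  1.0584335 ]
 [ 0.          0.          0.          1.        ]]
top [[354.99343249   0.         251.41651744]
 [  0.         354.99343249 188.25050153]
 [  0.           0.           1.        ]] 0.03177044739376661 [[ 0.0201902  -0.99180751  0.12613575  0.42953936]
 [-0.99973877 -0.018676    0.01317573  0.06316302]
 [-0.01071208 -0.12636882 -0.99192549  1.12340238]
 [ 0.          0.          0.          1.        ]]
wrist [[281.39125869   0.         251.01900029]
 [  0.         281.39125869 188.27185849]
 [  0.           0.           1.        ]] -0.05881932229125476 [[-3.15277885e-01  9.05278539e-01  2.84729033e-01  1.36604113e-01]
 [ 9.48999090e-01  3.00994008e-01  9.38260832e-02 -6.65521597e-01]
 [-7.62993311e-04  2.99788882e-01 -9.54005264e-01  3.84310431e-01]
 [ 0.00000000e+00  0.00000000e+00  0.00000000e+00  1.00000000e+00]]
```

View pics/scene0.png

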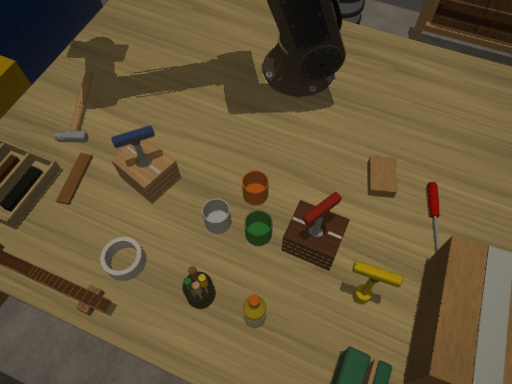

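View pics/top0.png

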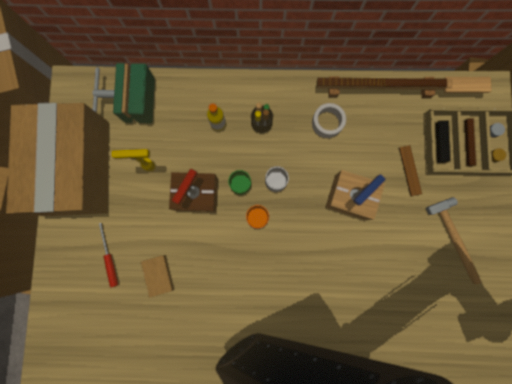

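View pics/wrist0.png

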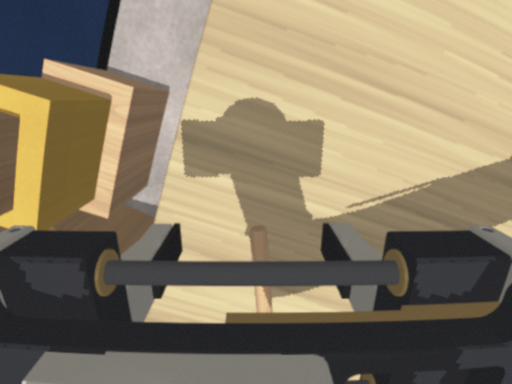

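The scene picture shows the red bar at about (322,207), the bright cup at (217,216) and the blue bar at (134,136). In the top picture they are at (185,187), (277,180) and (369,190). I'll measure these next.

```bash
cat > h.py <<'E'
import numpy as np,cv2
def ray(c,uv):
    K=c["K"];a=np.array([(uv[0]-K[0,2])/K[0,0],(uv[1]-K[1,2])/K[1,1]]);p=a.copy()
    for _ in range(20): p=a/(1+c["k1"]*(p@p))
    T=c["world_from_camera"];d=T[:3,:3]@np.array([p[0],p[1],1]);return T[:3,3],d
def onz(c,uv,z):
    o,d=ray(c,uv);return o+d*(z-o[2])/d[2]
def tri(c1,u1,c2,u2):
    A=np.zeros((3,3));b=np.zeros(3)
    for c,u in((c1,u1),(c2,u2)):
        o,d=ray(c,u);d=d/np.linalg.norm(d);P=np.eye(3)-np.outer(d,d);A+=P;b+=P@o
    x=np.linalg.solve(A,b)
    return x
def mask(img,col):
    h=cv2.cvtColor(img,cv2.COLOR_BGR2HSV);H,S,V=h[...,0],h[...,1],h[...,2]
    if col=="red": m=((H<5)|(H>172))&(S>170)&(V>60)
    if col=="blue": m=(H>105)&(H<125)&(S>120)&(V>40)
    return m.astype(np.uint8)
def blobs(m,amin=40):
    n,l,s,c=cv2.connectedComponentsWithStats(m)
    return [(i,s[i],c[i],cv2.minAreaRect(np.argwhere(l==i)[:,::-1].astype(np.float32))) for i in range(1,n) if s[i][4]>amin]
E
python3 - <<'E'
from h import *
from plant import capture
for n in("scene","top"):
    c=capture(n)
    for col in("red","blue"):
        for b in blobs(mask(c["img"],col)): print(n,col,b[1],b[2].round(1),b[3])
crops=[]
for n,(x0,y0,x1,y1) in(("scene",(190,160,360,280)),("top",(150,150,320,270))):
    c=capture(n);crops.append(cv2.resize(c["img"][y0:y1,x0:x1],None,fx=4.5,fy=4.5,interpolation=cv2.INTER_CUBIC))
    cv2.imwrite(f"pics/crop_{n}.png",crops[-1])
E
```

```text
scene red [428 182  11  35 311] [433. 199.] ((433.0099182128906, 199.09901428222656), (34.428287506103516, 9.552356719970703), 84.2894058227539)
scene red [304 192  37  31 349] [321.8 206.8] ((321.9364318847656, 206.91331481933594), (9.031736373901367, 40.85785675048828), 53.74616622924805)
scene blue [114 127  37  15 128] [132.  133.6] ((131.78330993652344, 133.81895446777344), (4.721314430236816, 37.03416061401367), 72.34988403320312)
top red [105 255   9  30  94] [109.2 269.2] ((109.28775787353516, 269.63568115234375), (29.610490798950195, 3.6954638957977295), 79.2156982421875)
top blue [357 176  26  27 181] [369.7 188.9] ((369.25, 189.24998474121094), (4.949747085571289, 33.941123962402344), 45.0)
```

View pics/crop_scene.png

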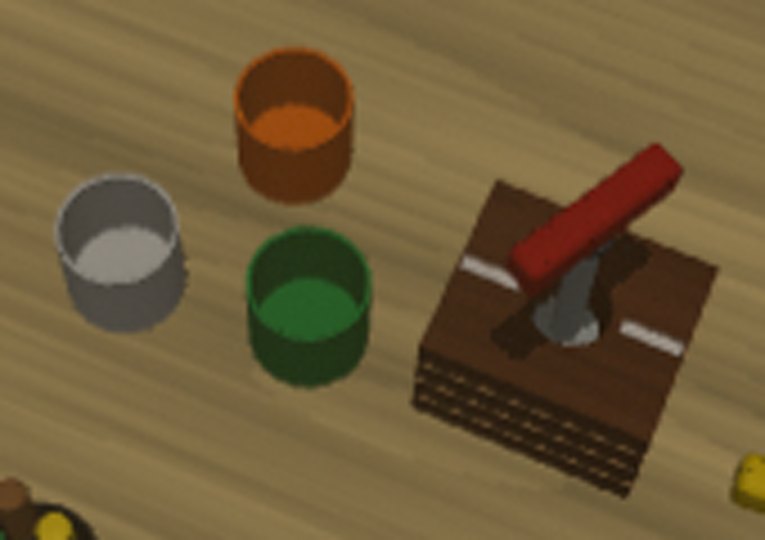

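View pics/crop_top.png

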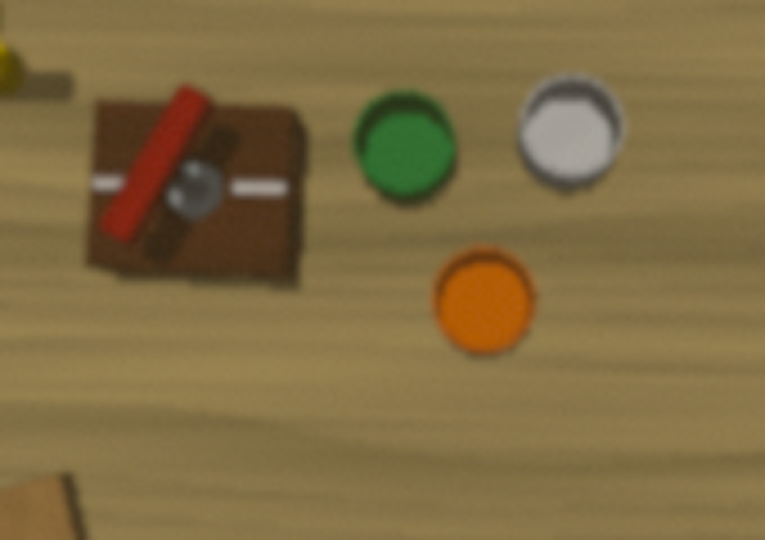

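```bash
sed -i 's/(S>170)&(V>60)/(S>140)\&(V>60)/; s/H<5/H<8/' h.py
python3 - <<'E'
from h import *
from plant import capture
C={n:capture(n) for n in("scene","top")}
c=C["top"]
print(cv2.cvtColor(c["img"],cv2.COLOR_BGR2HSV)[187,185])
for n in C:
    for b in blobs(mask(C[n]["img"],"red")):
        if b[2][0]<150 or b[2][0]>400: continue
        print(n,b[1],b[2],b[3])
        bx=cv2.boxPoints(b[3]);e=sorted([( (bx[i]+bx[(i+1)%4])/2, np.linalg.norm(bx[i]-bx[(i+1)%4])) for i in range(4)],key=lambda t:t[1])[:2]
        P=[onz(C[n],x[0],.206 if n=="top" else .2) for x in e];print(P,np.linalg.norm(P[0]-P[1]),"centre",onz(C[n],b[2],.206 if n=="top" else .2), "ang",np.degrees(np.arctan2(*(P[1]-P[0])[[1,0]])))
        C[n]["r"]=b[2]
if all("r" in C[n] for n in C): print("tri",tri(C["scene"],C["scene"]["r"],c,c["r"]))
# bright cup rim, hand-picked from crop: extents
f=lambda x,y,n:(x/4.5+(190 if n=="scene" else 150)-.4, y/4.5+(160 if n=="scene" else 150)-.4)
for n in C:
    # near-gray mask for the cup
    im=C[n]["img"];h=cv2.cvtColor(im,cv2.COLOR_BGR2HSV)
    m=((h[...,1]<45)&(h[...,2]>60)).astype(np.uint8)
    for b in blobs(m,100):
        x,y=b[2]
        if (n=="scene" and 195<x<240 and 190<y<240) or (n=="top" and 260<x<295 and 160<y<200): print(n,b[1],b[2],onz(C[n],b[2],.006))
print("cup rim scene",onz(C["scene"],f(120,232,"scene"),.07),"top",onz(c,f(571,130,"top"),.07))
for p in [(59,232),(179,232)]: print(onz(C["scene"],f(*p,"scene"),.07))
for p in [(519,130),(624,130),(571,73),(571,190)]: print(onz(c,f(*p,"top"),.07))
print("mould corners")
for p in [(498,180),(718,267),(640,440),(420,347)]: print("s",onz(C["scene"],f(*p,"scene"),.09))
for p in [(96,100),(297,108),(300,275),(87,265)]: print("t",onz(c,f(*p,"top"),.09))
for p in [(93,183),(288,188)]: print("line t",onz(c,f(*p,"top"),.09))
for p in [(462,262),(683,349)]: print("line s",onz(C["scene"],f(*p,"scene"),.09))
print("bore s",onz(C["scene"],f(569,322,"scene"),.09),"t",onz(c,f(195,190,"top"),.09))
E
```

```text
[  4 212 131]
scene [303 192  38  33 449] [321.27616927 207.92427617] ((321.5400085449219, 207.72003173828125), (11.0, 43.60000228881836), 53.13010025024414)
[array([0.50607238, 0.27722247, 0.2       ]), array([0.59752737, 0.22924552, 0.2       ])] 0.10327537534139947 centre [0.55321664 0.25251931 0.2       ] ang -27.681339830183763
top [173 170  23  34 279] [183.74910394 186.35125448] ((183.92471313476562, 186.25955200195312), (8.2009859085083, 36.54890441894531), 31.429563522338867)
[array([0.58984069, 0.22836848, 0.206     ]), array([0.50686331, 0.27445623, 0.206     ])] 0.09491746787728599 centre [0.54786904 0.25200408 0.206     ] ang 150.9510926141371
tri [0.54977402 0.25325984 0.19446979]
scene [203 199  27  34 718] [216.56128134 215.34122563] [ 0.58446305 -0.00715661  0.006     ]
top [266 167  22  24 415] [276.24819277 178.45060241] [ 6.04542569e-01 -3.52688435e-04  6.00000000e-03]
cup rim scene [0.59989626 0.00585999 0.07      ] top [0.59441625 0.00256284 0.07      ]
[ 0.61365719 -0.02541645  0.07      ]
[0.58657792 0.03611825 0.07      ]
[0.5937778 0.0371977 0.07     ]
[ 0.59506418 -0.03269733  0.07      ]
[0.63301521 0.00300581 0.07      ]
[0.55415635 0.00210733 0.07      ]
mould corners
s [0.49438167 0.18999089 0.09      ]
s [0.49621737 0.31804478 0.09      ]
s [0.60693058 0.31198868 0.09      ]
s [0.60483831 0.18837595 0.09      ]
t [0.60539031 0.31562772 0.09      ]
t [0.60255286 0.18350109 0.09      ]
t [0.49307613 0.17794075 0.09      ]
t [0.49694966 0.31614801 0.09      ]
line t [0.55050098 0.31491617 0.09      ]
line t [0.5496136  0.18763439 0.09      ]
line s [0.5493767  0.19033282 0.09      ]
line s [0.54954705 0.31607853 0.09      ]
bore s [0.55929248 0.25565708 0.09      ] t [0.54715831 0.24822621 0.09      ]
```

```bash
cat >> h.py <<'E'
from scipy.spatial.transform import Rotation as Ro
def go(target,jaw=None):
    """print how far to go in tool axes; jaw = wanted world angle of jaw dir (deg, mod 180)"""
    from plant import get_state
    s=get_state();R=Ro.from_euler("xyz",s["eef_rot"],degrees=True).as_matrix()
    a=np.degrees(np.arctan2(R[1,2],R[0,2]))
    print("t",s["time_s"],"tcp",s["tcp_pos"].round(4),"x",R[:,0].round(3),"jaw",a.round(2),"j",s["joints"].round(1),"w",s["gripper_width"].round(4),"F",s["contact_force"].round(1),"M",s["moment"].round(2))
    sp=0
    if jaw is not None:
        sp=-((jaw-a+90)%180-90); print("spin rad (cw+)",np.radians(sp).round(3),"deg",sp.round(1))
    d=np.array(target)-s["tcp_pos"]
    print("shift now",(R.T@d).round(4),"after spin",((R@Ro.from_euler("x",sp,degrees=True).as_matrix()).T@d).round(4))
E
python3 -c "
from h import *
go([.5495,.252,.30],61.5)"
```

```text
Traceback (most recent call last):
  File "h.py", line 28, in go
    print("t",s["time_s"],"tcp",s["tcp_pos"].round(4),"x",R[:,0].round(3),"jaw",a.round(2),"j",s["joints"].round(1),"w",s["gripper_width"].round(4),"F",s["contact_force"].round(1),"M",s["moment"].round(2))
                                                                                                                        ^^^^^^^^^^^^^^^^^^^^^^^^
AttributeError: 'float' object has no attribute 'round'
```

```bash
sed -i 's/s\["gripper_width"\].round(4)/round(s["gripper_width"],4)/' h.py
python3 -c "
from h import *
go([.5495,.252,.30],61.5)"
```

```text
t 0.45 tcp [ 0.2134 -0.6403  0.2265] x [-0.  0. -1.] jaw 108.44 j [-55.1  20.6   0.7  -0.  -70.1 -16.5] w 0.0874 F [ 0.8 -0.7  0. ] M [-0.01 -0.05  0.05]
spin rad (cw+) 0.819 deg 46.9
shift now [-0.0734 -0.601   0.7402] after spin [-0.0734  0.1304  0.9445]
```

play_rows:
  series: [-0.015, 0, 0, -0.116, -0.015, 0, 0, -0.116, -0.015, 0, 0, -0.116, -0.015, 0, 0, -0.116, -0.015, 0, 0, -0.116]
  jaw: 80
  squeeze: 50

```text
time_s: 0.87
tcp_pos: [0.2134, -0.6403, 0.3023]
eef_rot: [-173.5, 90.0, -31.5]
contact_force: [-0.0, -0.3, 0.5]
gripper_width: 0.0707
```

play_rows:
  series: [0, 0, 0, -0.116, 0, 0, 0, -0.116, 0, 0, 0, -0.116, 0, 0, 0, -0.116, 0, 0, 0, -0.116]

```text
time_s: 1.28
tcp_pos: [0.2134, -0.6403, 0.3016]
eef_rot: [159.7, 90.0, -25.1]
contact_force: [-0.2, -1.0, 0.2]
gripper_width: 0.07
```

play_rows:
  series: [0, 0, 0, -0.116, 0, 0, 0, -0.116, 0, 0, 0, -0.116, 0, 0, 0, -0.116, 0, 0, 0, -0.116]

```text
time_s: 1.7
tcp_pos: [0.2134, -0.6403, 0.3016]
eef_rot: [102.9, 90.0, -48.6]
contact_force: [0.2, 0.4, 0.2]
gripper_width: 0.0701
```

play_rows:
  series: [0, 0, 0, -0.116, 0, 0, 0, -0.116, 0, 0, 0, -0.116, 0, 0, 0, -0.116, 0, 0, 0, -0.116]

```text
time_s: 2.12
tcp_pos: [0.2135, -0.6403, 0.3016]
eef_rot: [91.5, 90.0, -26.8]
contact_force: [-0.8, -0.1, -1.0]
gripper_width: 0.0698
```

```bash
python3 -c "
from h import *
go([.5495,.252,.30],61.5);go([.5,-.25,.3],61.5)"
```

```text
t 2.1167 tcp [ 0.2135 -0.6403  0.3016] x [ 0. -0. -1.] jaw -118.3 j [-55.1  18.6   7.5  -0.  -78.9 116.8] w 0.0698 F [-0.8 -0.1 -1. ] M [-0.05  0.16  0.05]
spin rad (cw+) 0.003 deg 0.2
shift now [ 0.0016 -0.1272 -0.945 ] after spin [ 0.0016 -0.1305 -0.9445]
t 2.1167 tcp [ 0.2135 -0.6403  0.3016] x [ 0. -0. -1.] jaw -118.3 j [-55.1  18.6   7.5  -0.  -78.9 116.8] w 0.0698 F [-0.8 -0.1 -1. ] M [-0.05  0.16  0.05]
spin rad (cw+) 0.003 deg 0.2
shift now [ 0.0016  0.0672 -0.4795] after spin [ 0.0016  0.0656 -0.4797]
```

play_rows:
  series: [0, -0.005, -0.0375, 0, 0, -0.005, -0.0375, 0, 0, -0.005, -0.0375, 0, 0, -0.005, -0.0375, 0, 0, -0.005, -0.0375, 0]

```text
time_s: 2.53
tcp_pos: [0.2815, -0.4622, 0.3015]
eef_rot: [83.5, 90.0, -35.1]
contact_force: [1.8, 0.6, 0.8]
gripper_width: 0.0704
```

play_rows:
  series: [0, -0.005, -0.0375, 0, 0, -0.005, -0.0375, 0, 0, -0.005, -0.0375, 0, 0, -0.005, -0.0375, 0, 0, -0.005, -0.0375, 0]

```text
time_s: 2.95
tcp_pos: [0.3494, -0.2856, 0.3019]
eef_rot: [104.2, 89.9, -14.4]
contact_force: [0.8, 0.0, 0.9]
gripper_width: 0.0704
```

play_rows:
  series: [0, -0.005, -0.0375, 0, 0, -0.005, -0.0375, 0, 0, -0.005, -0.0375, 0, 0, -0.005, -0.0375, 0, 0, -0.005, -0.0375, 0]

```text
time_s: 3.37
tcp_pos: [0.4173, -0.1088, 0.3021]
eef_rot: [129.6, 89.9, 11.0]
contact_force: [1.1, -0.9, 0.0]
gripper_width: 0.0705
```

play_rows:
  series: [0, -0.005, -0.0375, 0, 0, -0.005, -0.0375, 0, 0, -0.005, -0.0375, 0, 0, -0.005, -0.0375, 0, 0, -0.005, -0.0375, 0]

```text
time_s: 3.78
tcp_pos: [0.4853, 0.0679, 0.302]
eef_rot: [147.7, 89.9, 29.1]
contact_force: [0.6, -0.6, 0.5]
gripper_width: 0.0702
```

```bash
python3 -c "
from h import *
from plant import capture
c=capture('wrist');cv2.imwrite('pics/w1.png',c['img'])
go([.5495,.252,.30],61.5)"
```

```text
t 3.8333 tcp [0.4879 0.0722 0.3013] x [ 0.001  0.001 -1.   ] jaw -118.53 j [ 31.3   0.6 -14.5  -0.  -74.8  30.2] w 0.0699 F [3.8 4.5 2.4] M [ 0.77 -0.63  0.04]
spin rad (cw+) -0.001 deg -0.0
shift now [ 0.0016 -0.0317 -0.1874] after spin [ 0.0016 -0.0316 -0.1874]
```

View pics/w1.png

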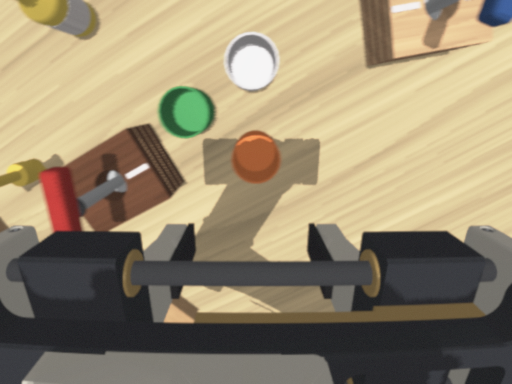

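The wrist view shows the red bar at (60,200), the bright cup with its rim centred at about (251,60), and the yellow handle at (25,172). I'll check how close the yellow extension is, and check the cup position.

```bash
python3 - <<'E'
from h import *
from plant import capture
for n in("top","scene","wrist"):
    c=capture(n);h=cv2.cvtColor(c["img"],cv2.COLOR_BGR2HSV)
    m=((h[...,0]>22)&(h[...,0]<32)&(h[...,1]>180)&(h[...,2]>80)).astype(np.uint8)
    for b in blobs(m,60):
        x0,y0,w,hh,a=b[1]
        print(n,b[1],[onz(c,p,.18)[:2].round(3) for p in cv2.boxPoints(b[3])])
    if n=="wrist":
        m=((h[...,1]<40)&(h[...,2]>70)).astype(np.uint8)
        for b in blobs(m,300):
            if 220<b[2][0]<290 and b[2][1]<110:
                print("cup",b[1],b[2]);x0,y0,w,hh,a=b[1]
                print("rim l/r",[onz(c,(x,59),.07).round(4) for x in(x0,x0+w-1)])
        print("rim t/b",[onz(c,p,.07).round(4) for p in((252,32),(251,90))])
        cv2.imwrite("pics/wc.png",cv2.resize(c["img"][20:110,200:300],None,fx=6,fy=6))
        print("bore",onz(c,(117,183),.09))
E
```

```text
top [207 107  16  16 161] [array([0.759, 0.207]), array([0.776, 0.168]), array([0.739, 0.152]), array([0.722, 0.191])]
top [111 149  44  22 465] [array([0.631, 0.461]), array([0.682, 0.445]), array([0.638, 0.328]), array([0.588, 0.345])]
scene [353 261  50  26 604] [array([0.656, 0.359]), array([0.629, 0.359]), array([0.622, 0.459]), array([0.649, 0.458])]
scene [198 274   9  13  85] [array([0.792, 0.069]), array([0.784, 0.081]), array([0.805, 0.097]), array([0.814, 0.085])]
scene [354 283  21  21 229] [array([0.715, 0.379]), array([0.667, 0.375]), array([0.661, 0.408]), array([0.709, 0.411])]
scene [243 298  23  23 327] [array([0.798, 0.176]), array([0.78 , 0.217]), array([0.82 , 0.234]), array([0.838, 0.194])]
cup [ 226   31   55   60 2552] [253.13557994  60.07092476]
rim l/r [array([0.6183, 0.0323, 0.07  ]), array([ 0.5853, -0.0286,  0.07  ])]
rim t/b [array([ 0.6304, -0.0122,  0.07  ]), array([0.5694, 0.0224, 0.07  ])]
bore [0.55125302 0.24362325 0.09      ]
```

View pics/wc.png

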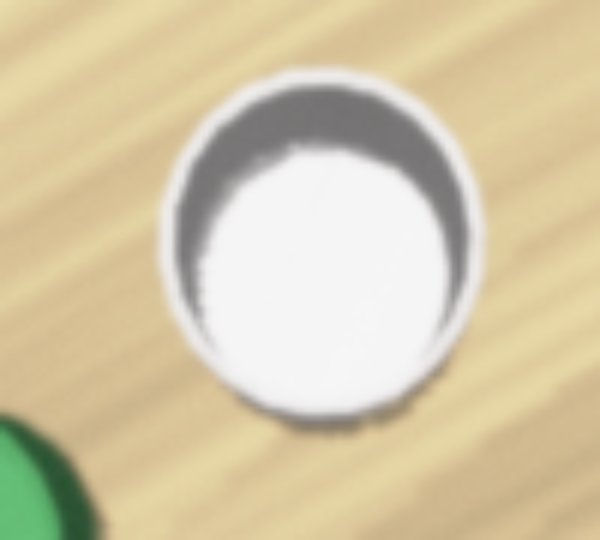

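play_rows:
  series: [0, -0.0065, -0.0375, 0, 0, -0.0065, -0.0375, 0, 0, -0.0065, -0.0375, 0, 0, -0.006, -0.0375, 0, 0, -0.006, -0.0375, 0]

```text
time_s: 4.4
tcp_pos: [0.5477, 0.2457, 0.3022]
eef_rot: [157.0, 89.9, 38.2]
contact_force: [0.7, 0.1, 0.2]
gripper_width: 0.0702
```

```bash
python3 -c "
from h import *
from plant import capture
c=capture('wrist');cv2.imwrite('pics/w2.png',c['img'])
c=capture('top');cv2.imwrite('pics/t2.png',c['img'])
go([.5495,.252,.1745],61.5)"
```

```text
t 4.5 tcp [0.5485 0.2482 0.3002] x [-0.001 -0.001 -1.   ] jaw -118.56 j [ 42.9  11.6  -2.1  -0.  -76.4  18.5] w 0.0699 F [ 0.1 -0.4 -1.2] M [-0.17  0.26 -0.02]
spin rad (cw+) -0.001 deg -0.1
shift now [ 0.1257 -0.0009 -0.0039] after spin [ 0.1257 -0.0009 -0.0039]
```

View pics/w2.png

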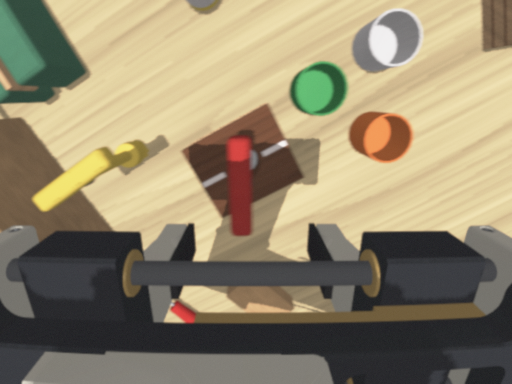

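```bash
python3 - <<'E'
from h import *
from plant import capture
c=capture("wrist")
for b in blobs(mask(c["img"],"red"),300):
    print(b[1],b[3])
# top-face ends: picked far edge mid (239,160), near edge mid (241,234)
for z in(.206,):
  p=onz(c,(239,160),z);q=onz(c,(241,235),z);print(p,q,(p+q)/2,np.linalg.norm(p-q),np.degrees(np.arctan2(*(p-q)[[1,0]])))
cv2.imwrite("pics/wc2.png",cv2.resize(c["img"][120:250,180:310],None,fx=4,fy=4))
E
```

```text
[ 232  134   25  101 2247] ((244.0, 184.0), (100.0, 24.0), 90.0)
[0.58000138 0.24378305 0.206     ] [0.5129957  0.27919327 0.206     ] [0.54649854 0.26148816 0.206     ] 0.07578683180154887 -27.85492200595145
```

View pics/wc2.png

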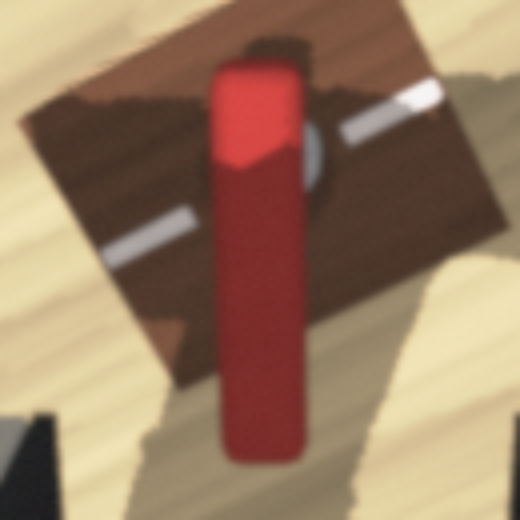

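```bash
python3 - <<'E'
from h import *
from plant import capture
c=capture("wrist")
p=onz(c,(244,136.5),.206);q=onz(c,(245.8,235),.206);print(p,q,(p+q)/2,np.linalg.norm(p-q),np.degrees(np.arctan2(*(p-q)[[1,0]])))
go([.549,.2525,.1745],62)
E
```

```text
[0.59560832 0.22749828 0.206     ] [0.50977193 0.27316598 0.206     ] [0.55269013 0.25033213 0.206     ] 0.09722872536850692 -28.014402068338256
t 4.6 tcp [0.5473 0.2452 0.301 ] x [-0.001 -0.001 -1.   ] jaw -118.63 j [ 42.8  11.3  -2.3  -0.  -76.4  18.6] w 0.0703 F [ 0.  -0.4 -0.2] M [-0.05  0.17  0.01]
spin rad (cw+) -0.011 deg -0.6
shift now [ 0.1265 -0.002  -0.0074] after spin [ 0.1265 -0.0019 -0.0074]
```

play_rows:
  series: [0.014, 0, -0.001, 0, 0.014, -0.001, -0.001, 0, 0.014, 0, -0.001, -0.01, 0.014, 0, -0.001, 0, 0.014, 0, -0.001, 0]

```text
time_s: 5.02
tcp_pos: [0.5487, 0.2484, 0.2319]
eef_rot: [158.5, 89.9, 40.4]
contact_force: [-0.2, -0.3, -0.8]
gripper_width: 0.0701
```

play_rows:
  series: [0.014, 0, 0, 0, 0.014, 0, 0, 0, 0.014, 0, 0, 0, 0.013, 0, 0, 0, 0, 0, 0, 0]

```text
time_s: 5.43
tcp_pos: [0.5474, 0.2477, 0.1747]
eef_rot: [-31.9, 89.8, -150.1]
contact_force: [-0.2, -0.7, -0.3]
gripper_width: 0.07
```

```bash
python3 -c "
from h import *
from plant import capture
c=capture('scene');cv2.imwrite('pics/s3.png',cv2.resize(c['img'][130:290,220:420],None,fx=4,fy=3.75))
go([.550,.252,.1745],62)"
```

```text
t 5.4833 tcp [0.5482 0.2483 0.1762] x [-0.001 -0.001 -1.   ] jaw -118.16 j [ 42.9  15.9 -12.9  -0.  -61.3  18.9] w 0.0702 F [ 0.3 -0.1 -0. ] M [-0.09  0.12  0.07]
spin rad (cw+) -0.003 deg -0.2
shift now [ 0.0017 -0.0001 -0.0041] after spin [ 0.0017 -0.0001 -0.0041]
```

View pics/s3.png

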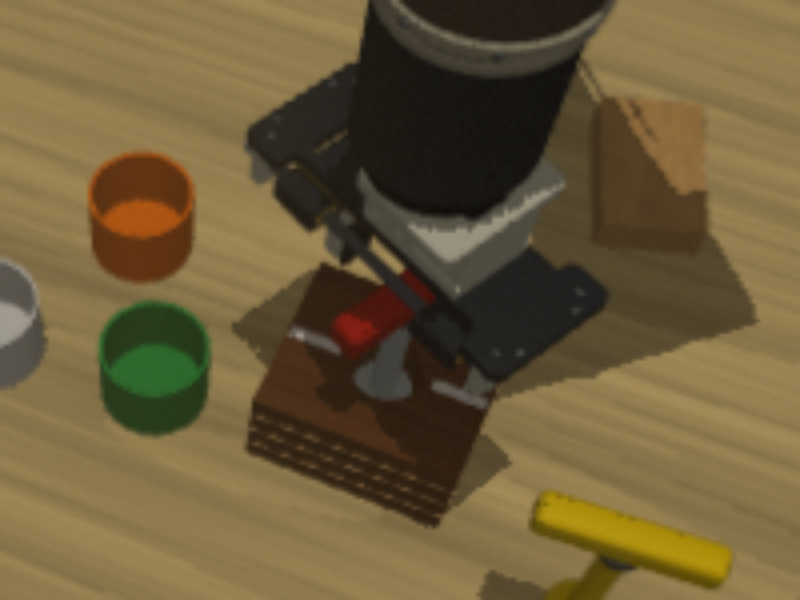

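The scene crop shows the fingers straddling the red bar on either side of the shaft. Next I'll centre them and close.

play_rows:
  series: [0.001, 0, -0.0035, 0, 0, 0, 0, 0, 0, 0, 0, 0, 0, 0, 0, 0, 0, 0, 0, 0]
  jaw: 10
  squeeze: 25

```text
time_s: 5.9
tcp_pos: [0.5506, 0.2536, 0.1761]
eef_rot: [158.3, 90.0, 40.2]
contact_force: [-0.4, 0.2, -0.0]
gripper_width: 0.0423
```

play_rows:
  series: [0, 0, 0, 0, 0, 0, 0, 0, 0, 0, 0, 0, 0, 0, 0, 0, 0, 0, 0, 0]

```text
time_s: 6.32
tcp_pos: [0.5506, 0.2536, 0.1756]
eef_rot: [146.3, 90.0, 28.2]
contact_force: [0.3, -0.4, 0.3]
gripper_width: 0.0222
```

```bash
python3 -c "
from h import *
go([.550,.252,.1745],62)"
```

```text
t 6.3167 tcp [0.5506 0.2536 0.1756] x [ 0.  0. -1.] jaw -118.06 j [ 43.2  16.2 -12.5   0.  -61.3  18.8] w 0.0222 F [ 0.3 -0.4  0.3] M [ 0.09  0.1  -0.03]
spin rad (cw+) -0.001 deg -0.1
shift now [0.0011 0.0002 0.0017] after spin [0.0011 0.0002 0.0017]
```

play_rows:
  series: [0, 0, 0, 0, 0, 0, 0, 0.08, 0, 0, 0, 0.08, 0, 0, 0, 0.08, 0, 0, 0, 0.08]
  squeeze: 50

```text
time_s: 6.73
tcp_pos: [0.5507, 0.2539, 0.1756]
eef_rot: [-170.5, 90.0, 52.9]
contact_force: [1.3, 1.0, -1.0]
gripper_width: 0.0217
```

play_rows:
  series: [0, 0, 0, 0.08, 0, 0, 0, 0.08, 0, 0, 0, 0.08, 0, 0, 0, 0.08, 0, 0, 0, 0.08]

```text
time_s: 7.15
tcp_pos: [0.5509, 0.254, 0.1756]
eef_rot: [-154.4, 89.9, 46.1]
contact_force: [0.9, 1.3, -0.1]
gripper_width: 0.0219
```

```bash
python3 -c "
from h import *
go([.550,.252,.1745],-2)"
```

```text
t 7.15 tcp [0.5509 0.254  0.1756] x [ 0.001  0.001 -1.   ] jaw -159.53 j [ 43.2  16.3 -12.4  -0.  -61.2 -22.7] w 0.0219 F [ 0.9  1.3 -0.1] M [ 0.66 -0.44  0.14]
spin rad (cw+) 0.392 deg 22.5
shift now [0.0011 0.0016 0.0015] after spin [0.0011 0.002  0.0008]
```

play_rows:
  series: [0, 0, 0, 0.08, 0, 0, 0, 0.08, 0, 0, 0, 0.08, 0, 0, 0, 0.08, 0, 0, 0, 0.05]

```text
time_s: 7.57
tcp_pos: [0.551, 0.2541, 0.1756]
eef_rot: [-139.0, 89.9, 40.3]
contact_force: [1.3, 1.8, -2.1]
gripper_width: 0.0219
```

```bash
python3 -c "
from h import *
from plant import capture
c=capture('scene');cv2.imwrite('pics/s4.png',cv2.resize(c['img'][130:290,220:420],None,fx=4,fy=3.75))
c=capture('top');cv2.imwrite('pics/t4.png',cv2.resize(c['img'][120:280,120:320],None,fx=4,fy=3.75))
go([.550,.252,.1745],-2)"
```

```text
t 7.6667 tcp [0.551  0.254  0.1756] x [ 0.001  0.001 -1.   ] jaw 179.45 j [ 43.2  16.3 -12.4   0.  -61.2 -43.7] w 0.0219 F [ 2.3  0.7 -1.1] M [ 0.63 -0.9  -0.04]
spin rad (cw+) 0.025 deg 1.4
shift now [0.0011 0.002  0.001 ] after spin [0.0011 0.002  0.0009]
```

View pics/s4.png

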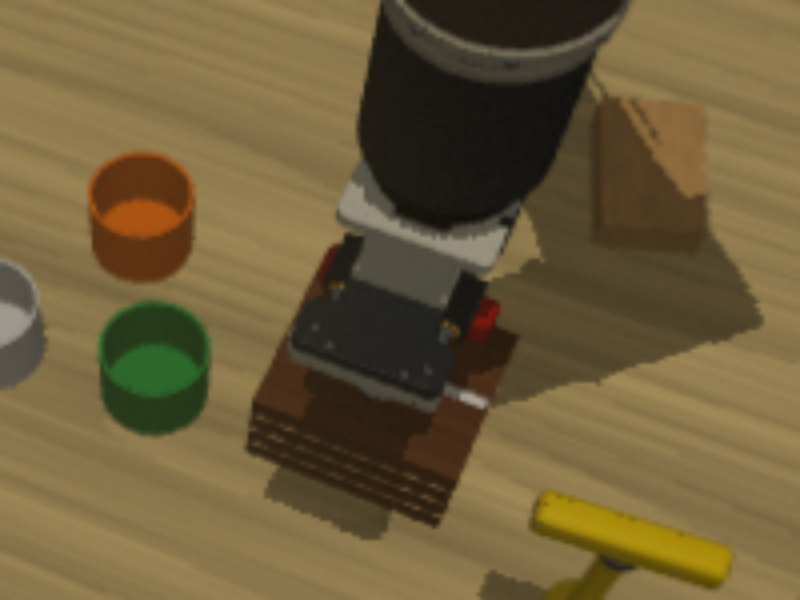

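The bar is now nearly along the line. I'll go a little further until the stop shows in the moment.

play_rows:
  series: [0, 0, 0, 0.02, 0, 0, 0, 0.02, 0, 0, 0, 0.02, 0, 0, 0, 0, 0, 0, 0, 0]

```text
time_s: 8.08
tcp_pos: [0.5508, 0.2536, 0.1757]
eef_rot: [-143.1, 90.0, 33.0]
contact_force: [2.8, 1.8, 0.0]
gripper_width: 0.0216
```

```bash
python3 -c "
from h import *
go([.550,.252,.1745],-2)"
```

```text
t 8.0833 tcp [0.5508 0.2536 0.1757] x [ 0.001  0.    -1.   ] jaw 176.07 j [ 43.2  16.2 -12.5   0.  -61.3 -47.1] w 0.0216 F [2.8 1.8 0. ] M [ 0.75 -1.4   0.02]
spin rad (cw+) -0.034 deg -1.9
shift now [0.0012 0.0017 0.0006] after spin [0.0012 0.0017 0.0007]
```

play_rows:
  series: [0, 0, 0, 0.02, 0, 0, 0, 0.02, 0, 0, 0, 0.02, 0, 0, 0, 0, 0, 0, 0, 0]

```text
time_s: 8.5
tcp_pos: [0.5506, 0.2536, 0.1757]
eef_rot: [-146.7, 90.0, 25.9]
contact_force: [3.3, 1.7, -0.2]
gripper_width: 0.0218
```

```bash
python3 -c "
from h import *
go([.550,.252,.1745],-2)"
```

```text
t 8.5 tcp [0.5506 0.2536 0.1757] x [ 0.  0. -1.] jaw 172.62 j [ 43.2  16.2 -12.5   0.  -61.3 -50.6] w 0.0218 F [ 3.3  1.7 -0.2] M [ 0.84 -1.53  0.27]
spin rad (cw+) -0.094 deg -5.4
shift now [0.0012 0.0016 0.0004] after spin [0.0012 0.0016 0.0006]
```

play_rows:
  series: [0, 0, 0, 0.02, 0, 0, 0, 0.02, 0, 0, 0, 0, 0, 0, 0, 0, 0, 0, 0, 0]

```text
time_s: 8.92
tcp_pos: [0.5505, 0.2535, 0.1757]
eef_rot: [-146.4, 90.0, 23.9]
contact_force: [2.7, 1.5, 0.6]
gripper_width: 0.0223
```

```bash
python3 -c "
from h import *
go([.550,.252,.1745],-2)
from plant import capture
c=capture('wrist');cv2.imwrite('pics/w5.png',c['img'])
"
```

```text
t 8.9167 tcp [0.5505 0.2535 0.1757] x [ 0.  0. -1.] jaw 170.34 j [ 43.2  16.2 -12.5   0.  -61.3 -52.8] w 0.0223 F [2.7 1.5 0.6] M [ 0.85 -1.42  0.66]
spin rad (cw+) -0.134 deg -7.7
shift now [0.0012 0.0016 0.0003] after spin [0.0012 0.0016 0.0005]
```

View pics/w5.png

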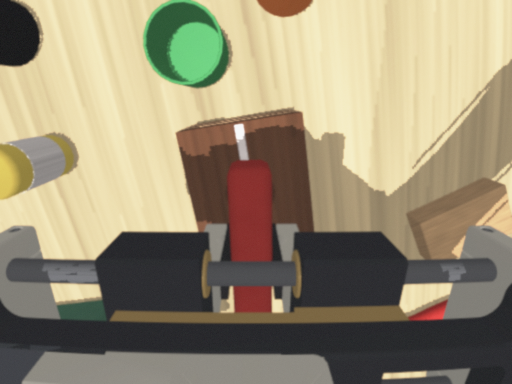

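The wrist view shows the bar lying over the white line, which continues at (241,140). The moment has risen to 0.66 N m, so the stop is reached. I'll back off inside the play and then lift.

play_rows:
  series: [0, 0, 0, -0.04, 0, 0, 0, -0.04, 0, 0, 0, -0.04, -0.002, 0, 0, 0, -0.005, 0, 0, 0]

```text
time_s: 9.38
tcp_pos: [0.5496, 0.2528, 0.181]
eef_rot: [31.6, 89.8, -151.3]
contact_force: [4.4, 0.5, -8.6]
gripper_width: 0.0218
```

```bash
python3 -c "
from h import *
go([.550,.252,.30],-2)"
```

```text
t 9.3833 tcp [0.5496 0.2528 0.181 ] x [-0.003 -0.001 -1.   ] jaw 177.06 j [ 43.2  16.  -12.   -0.  -62.1 -46.1] w 0.0218 F [ 4.4  0.5 -8.6] M [ 0.56 -2.25  0.04]
spin rad (cw+) -0.016 deg -0.9
shift now [-1.19e-01  9.00e-04 -1.00e-04] after spin [-1.19e-01  9.00e-04 -1.00e-04]
```

play_rows:
  series: [-0.008, 0, 0, 0, -0.008, 0, 0, 0, -0.008, 0, 0, 0, -0.008, 0, 0, 0, -0.008, 0, 0, 0]

```text
time_s: 9.8
tcp_pos: [0.5499, 0.2532, 0.2234]
eef_rot: [24.5, 89.9, -158.4]
contact_force: [0.6, 0.8, -5.6]
gripper_width: 0.0221
```

```bash
python3 -c "
from h import *
from plant import capture
c=capture('scene');cv2.imwrite('pics/s6.png',cv2.resize(c['img'][130:290,220:420],None,fx=4,fy=3.75))
go([.550,.252,.30],-2)"
```

```text
t 9.85 tcp [0.5508 0.2536 0.2253] x [ 0.002  0.001 -1.   ] jaw 177.2 j [ 43.2  14.1  -8.6   0.  -67.2 -46. ] w 0.0216 F [ 2.1  0.4 -3.4] M [ 0.13 -0.29  0.03]
spin rad (cw+) -0.014 deg -0.8
shift now [-0.0747  0.0016  0.0006] after spin [-0.0747  0.0016  0.0006]
```

View pics/s6.png

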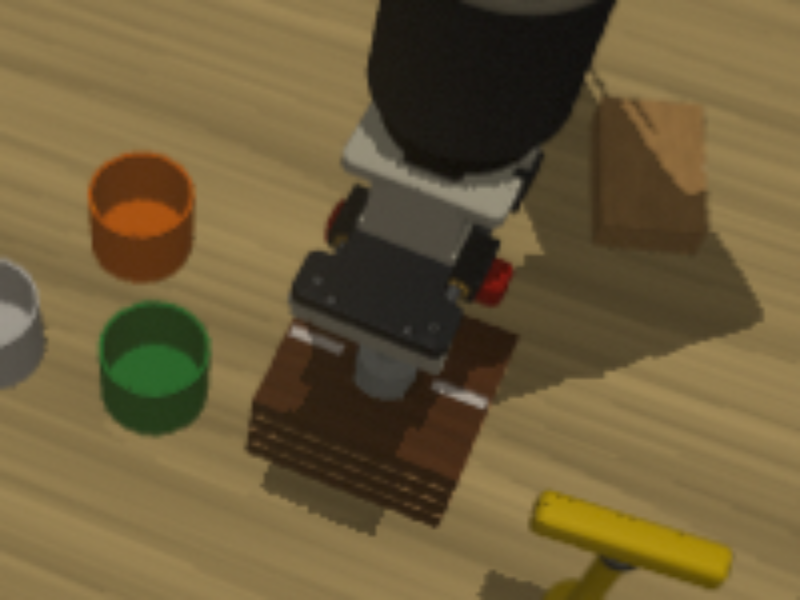

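The socket is coming up out of the bore. I'll lift it clear and carry it across.

play_rows:
  series: [-0.017, 0, 0, 0, -0.017, 0, 0, 0, -0.017, 0, 0, 0, -0.017, 0, 0, 0, -0.014, 0, 0, 0]

```text
time_s: 10.27
tcp_pos: [0.5503, 0.2534, 0.3061]
eef_rot: [-128.2, 90.0, 49.0]
contact_force: [0.4, -0.8, -5.4]
gripper_width: 0.0215
```

```bash
python3 -c "
from h import *
go([.600,.005,.30],-0.5)"
```

```text
t 10.2667 tcp [0.5503 0.2534 0.3061] x [ 0.  0. -1.] jaw 177.19 j [ 43.2  11.8  -1.2  -0.  -77.1 -46. ] w 0.0215 F [ 0.4 -0.8 -5.4] M [ 0.07  0.03 -0.01]
spin rad (cw+) -0.04 deg -2.3
shift now [ 0.006   0.2456 -0.0618] after spin [ 0.006   0.2479 -0.0519]
```

play_rows:
  series: [0, 0.015, -0.004, 0, 0, 0.025, -0.006, 0, 0, 0.025, -0.006, 0, 0, 0.025, -0.006, 0, 0, 0.025, -0.006, 0]

```text
time_s: 10.68
tcp_pos: [0.5723, 0.1358, 0.3043]
eef_rot: [14.4, 89.9, -168.4]
contact_force: [0.5, -0.3, -5.7]
gripper_width: 0.022
```

play_rows:
  series: [0, 0.025, -0.006, 0, 0, 0.025, -0.006, 0, 0, 0.025, -0.007, 0, 0, 0.025, -0.007, 0, 0, 0.02, -0.005, 0]

```text
time_s: 11.1
tcp_pos: [0.5975, 0.0138, 0.3043]
eef_rot: [16.8, 89.9, -166.1]
contact_force: [0.3, -0.2, -5.0]
gripper_width: 0.0217
```

play_rows:
  series: [0, 0.01, -0.003, 0, 0, 0, 0, 0, 0, 0, 0, 0, 0, 0, 0, 0, 0, 0, 0, 0]

```text
time_s: 11.52
tcp_pos: [0.6002, 0.0065, 0.3045]
eef_rot: [-48.5, 90.0, 128.8]
contact_force: [-0.3, 0.5, -4.9]
gripper_width: 0.0218
```

```bash
python3 -c "
from h import *
from plant import capture
for n,(x0,y0) in (('scene',(120,100)),('top',(180,100))):
  c=capture(n);cv2.imwrite(f'pics/{n}7.png',cv2.resize(c['img'][y0:y0+160,x0:x0+200],None,fx=4,fy=3.75))
c=capture('wrist');cv2.imwrite('pics/w7.png',c['img'])
go([.600,.005,.30],-0.5)"
```

```text
t 11.6667 tcp [0.6003 0.0065 0.3046] x [ 0.  0. -1.] jaw 177.25 j [ 19.2  11.3  -2.   -0.  -76.8 -22. ] w 0.0218 F [-0.1  0.6 -5.6] M [-0.01  0.15  0.05]
spin rad (cw+) -0.039 deg -2.2
shift now [0.0046 0.0015 0.0002] after spin [0.0046 0.0015 0.0003]
```

View pics/scene7.png

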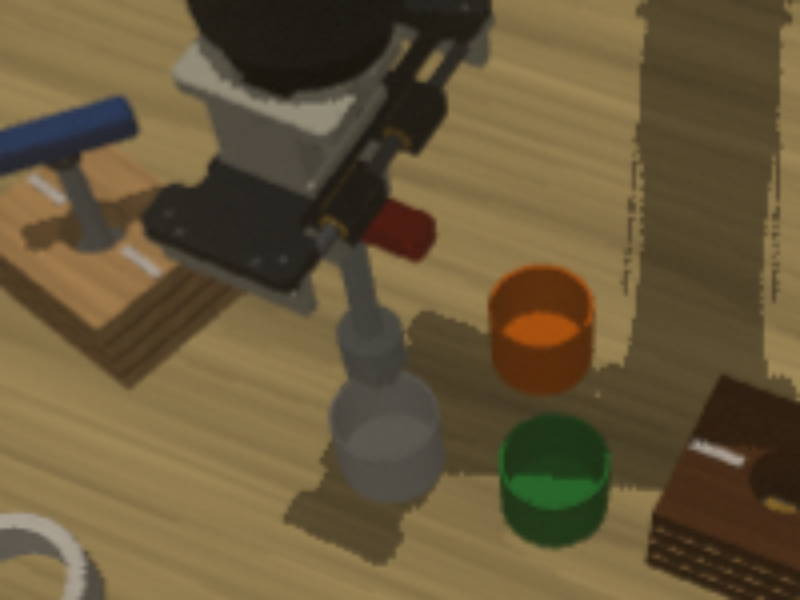

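View pics/w7.png

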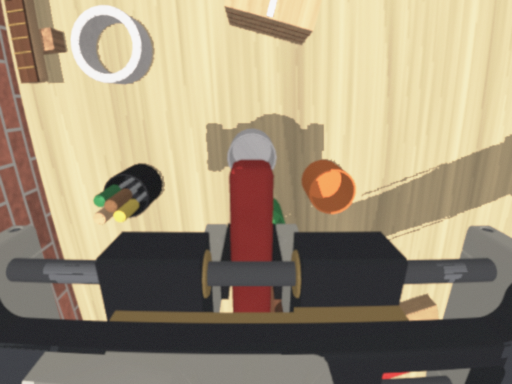

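The scene crop shows the socket hanging just behind and above the cup rim, with its lowest edge at about (374,386) in the crop and the cup below. I'll check that the lower end is over the cup.

```bash
python3 - <<'E'
from h import *
from plant import capture
c=capture("scene")
f=lambda x,y:(120+x/4-.4,100+y/3.75-.4)
d=np.array([.80,.59,0])
print("socket bottom centre",onz(c,f(374,386),.145)-.019*d)
# socket top edge sides (z=.19) mid
print("socket sides mid at bottom",onz(c,f(344,372),.145),onz(c,f(404,372),.145))
# cup: rim left/right, far/near
L,R_=f(331,412),f(442,425)
print("cup rim l,r",onz(c,L,.07),onz(c,R_,.07),"bottom near edge z0",onz(c,f(392,502),0)-.035*d)
print("bar/tcp check")
go([.599,.0045,.30])
cv2.imwrite("pics/s7b.png",cv2.resize(c["img"][160:240,180:260],None,fx=7,fy=7,interpolation=cv2.INTER_CUBIC))
E
```

```text
socket bottom centre [5.98210488e-01 3.23966358e-04 1.45000000e-01]
socket sides mid at bottom [ 0.61164844 -0.00919725  0.145     ] [0.59735136 0.02328995 0.145     ]
cup rim l,r [ 0.60979096 -0.02844734  0.07      ] [0.59034297 0.03994643 0.07      ] bottom near edge z0 [ 0.60025904 -0.00345864  0.        ]
bar/tcp check
t 11.7167 tcp [0.6003 0.0064 0.3046] x [-0.  0. -1.] jaw 177.25 j [ 19.2  11.3  -2.   -0.  -76.8 -22. ] w 0.0215 F [ 0.1  0.2 -5.5] M [ 0.04  0.1  -0.02]
shift now [0.0046 0.0019 0.0012] after spin [0.0046 0.0019 0.0012]
```

View pics/s7b.png

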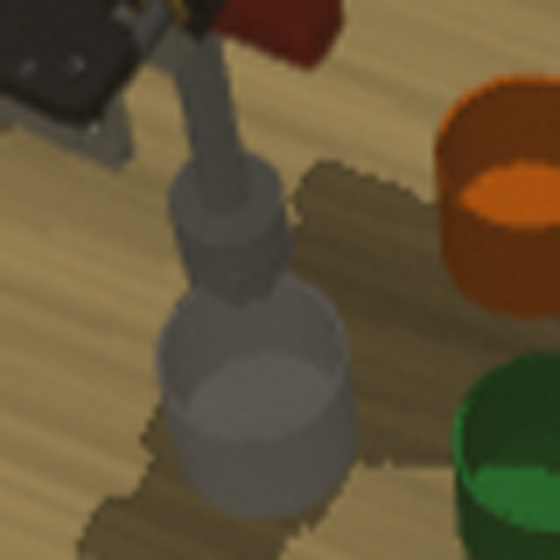

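View pics/top7.png

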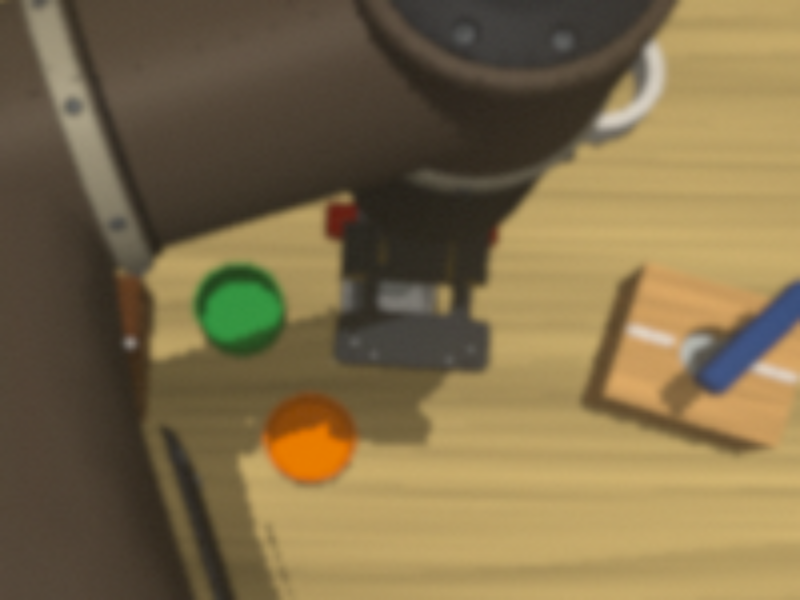

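play_rows:
  series: [0.014, 0.002, 0, 0, 0.014, 0, 0, 0, 0.014, 0, 0, 0, 0.014, 0, 0, 0, 0.014, 0, 0, 0]

```text
time_s: 12.13
tcp_pos: [0.6003, 0.0041, 0.234]
eef_rot: [-152.0, 90.0, 25.2]
contact_force: [0.4, 0.4, -6.2]
gripper_width: 0.0218
```

play_rows:
  series: [0.01, 0, 0, 0, 0.01, 0, 0, 0, 0.01, 0, 0, 0, 0.007, 0, 0, 0, 0.007, 0, 0, 0]

```text
time_s: 12.55
tcp_pos: [0.6004, 0.0038, 0.1901]
eef_rot: [155.7, 90.0, -27.1]
contact_force: [1.3, 0.1, -5.6]
gripper_width: 0.0218
```

```bash
python3 - <<'E'
from h import *
from plant import capture
c=capture("scene")
go([.599,.0045,.166])
cv2.imwrite("pics/s8.png",cv2.resize(c["img"][140:240,160:260],None,fx=6,fy=6,interpolation=cv2.INTER_CUBIC))
E
```

```text
t 12.6 tcp [0.5997 0.0038 0.1886] x [-0.002 -0.    -1.   ] jaw 177.18 j [ 19.   15.1 -12.2  -0.  -62.8 -21.8] w 0.0215 F [-0.6  0.6 -7.6] M [ 0.04  0.38 -0.  ]
shift now [ 0.0226 -0.0007  0.0007] after spin [ 0.0226 -0.0007  0.0007]
```

View pics/s8.png

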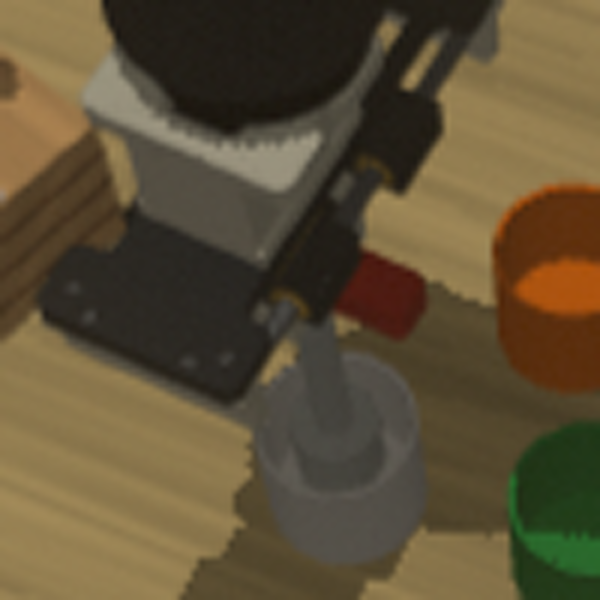

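The socket is inside the cup with even gaps all round. I'll lower it gently to the floor.

play_rows:
  series: [0.005, 0, 0, 0, 0.005, 0, 0, 0, 0.004, 0, 0, 0, 0.003, 0, 0, 0, 0.002, 0, 0, 0]

```text
time_s: 13.02
tcp_pos: [0.6002, 0.0037, 0.1712]
eef_rot: [16.2, 90.0, -166.6]
contact_force: [-0.2, -1.0, -5.4]
gripper_width: 0.0218
```

play_rows:
  series: [0.001, 0, 0, 0, 0.001, 0, 0, 0, 0.001, 0, 0, 0, 0, 0, 0, 0, 0, 0, 0, 0]

```text
time_s: 13.43
tcp_pos: [0.6004, 0.0038, 0.1686]
eef_rot: [-167.4, 90.0, 9.8]
contact_force: [0.9, 0.4, -5.3]
gripper_width: 0.0218
```

play_rows:
  series: [0.001, 0, 0, 0, 0.001, 0, 0, 0, 0, 0, 0, 0, 0, 0, 0, 0, 0, 0, 0, 0]

```text
time_s: 13.85
tcp_pos: [0.6003, 0.0037, 0.1666]
eef_rot: [156.3, 90.0, -26.5]
contact_force: [-0.4, -0.8, -7.1]
gripper_width: 0.0216
```

play_rows:
  series: [0.001, 0, 0, 0, 0, 0, 0, 0, 0, 0, 0, 0, 0, 0, 0, 0, 0, 0, 0, 0]

```text
time_s: 14.27
tcp_pos: [0.6005, 0.0038, 0.1658]
eef_rot: [-173.5, 90.0, 3.7]
contact_force: [0.0, 0.7, -2.5]
gripper_width: 0.0216
```

play_rows:
  series: [0.0005, 0, 0, 0, 0, 0, 0, 0, 0, 0, 0, 0, 0, 0, 0, 0, 0, 0, 0, 0]

```text
time_s: 14.68
tcp_pos: [0.6007, 0.0038, 0.1657]
eef_rot: [-174.8, 89.9, 2.4]
contact_force: [-1.4, 0.7, 4.2]
gripper_width: 0.0219
```

```bash
python3 - <<'E'
from h import *
go([.6,.004,.166])
E
```

```text
t 14.6833 tcp [0.6007 0.0038 0.1657] x [ 0.001  0.    -1.   ] jaw 177.21 j [ 19.   16.2 -13.9   0.  -59.8 -21.8] w 0.0219 F [-1.4  0.7  4.2] M [ 0.26  0.7  -0.03]
shift now [-0.0003 -0.0002  0.0007] after spin [-0.0003 -0.0002  0.0007]
```

It's seated: the force flipped to +4 N and the height matches the floor. I'll ease the grip and release.

play_rows:
  series: [0, 0, 0, 0, 0, 0, 0, 0, 0, 0, 0, 0, 0, 0, 0, 0, 0, 0, 0, 0]
  squeeze: 6

```text
time_s: 15.1
tcp_pos: [0.6007, 0.0038, 0.1655]
eef_rot: [-173.9, 89.9, 3.3]
contact_force: [0.1, 1.3, 5.9]
gripper_width: 0.0232
```

play_rows:
  series: [0, 0, 0, 0, 0, 0, 0, 0, 0, 0, 0, 0, 0, 0, 0, 0, 0, 0, 0, 0]
  jaw: 65

```text
time_s: 15.52
tcp_pos: [0.6001, 0.0037, 0.1647]
eef_rot: [12.6, 90.0, -170.2]
contact_force: [0.3, 0.3, -0.2]
gripper_width: 0.051
```

play_rows:
  series: [0, 0, 0, 0, 0, 0, 0, 0, 0, 0, 0, 0, 0, 0, 0, 0, 0, 0, 0, 0]

```text
time_s: 15.93
tcp_pos: [0.6003, 0.0038, 0.1651]
eef_rot: [-62.7, 90.0, 114.5]
contact_force: [-0.0, -0.0, 0.8]
gripper_width: 0.0571
```

```bash
python3 - <<'E'
from h import *
from plant import capture
c=capture("scene")
go([.6,.004,.166])
cv2.imwrite("pics/s9.png",cv2.resize(c["img"][140:240,160:260],None,fx=6,fy=6,interpolation=cv2.INTER_CUBIC))
cv2.imwrite("pics/w9.png",capture("wrist")["img"])
E
```

```text
t 15.9833 tcp [0.6003 0.0037 0.1651] x [ 0.  0. -1.] jaw 177.19 j [ 19.   16.2 -14.   -0.  -59.8 -21.8] w 0.0569 F [-0.5 -0.1  0.2] M [0.06 0.11 0.01]
shift now [-0.0009 -0.0003  0.0003] after spin [-0.0009 -0.0003  0.0003]
```

View pics/s9.png

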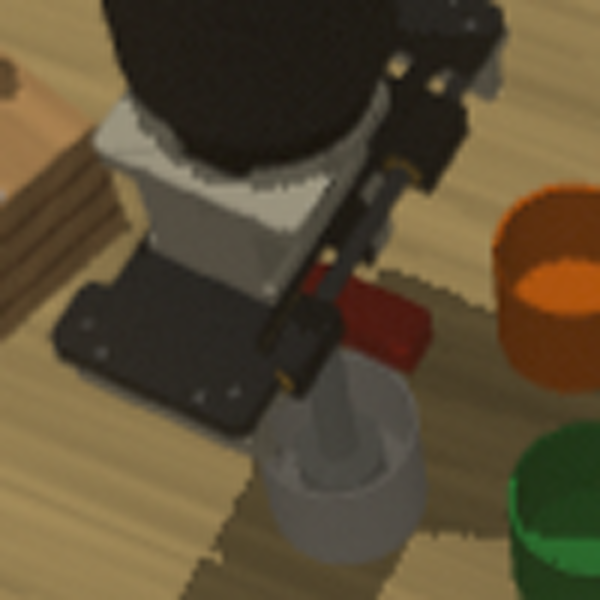

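View pics/w9.png

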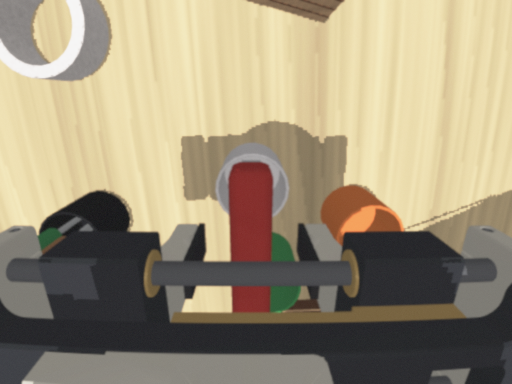

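The extension stands upright with clear gaps to both fingers, so I'll retract straight up.

play_rows:
  series: [-0.008, 0, 0, 0, -0.012, 0, 0, 0, -0.02, 0, 0, 0, -0.02, 0, 0, 0, -0.02, 0, 0, 0]

```text
time_s: 16.45
tcp_pos: [0.6003, 0.0036, 0.2466]
eef_rot: [162.2, 90.0, -20.6]
contact_force: [0.6, 0.6, 0.6]
gripper_width: 0.0574
```

play_rows:
  series: [-0.02, 0, 0, 0, -0.02, 0, 0, 0, -0.02, 0, 0, 0, 0, 0, 0, 0, 0, 0, 0, 0]

```text
time_s: 16.87
tcp_pos: [0.6008, 0.0038, 0.307]
eef_rot: [-160.5, 89.8, 16.7]
contact_force: [0.6, 0.1, -1.1]
gripper_width: 0.0568
```

```bash
python3 - <<'E'
from h import *
from plant import capture
c=capture("scene")
go([.6,.004,.166])
cv2.imwrite("pics/s10.png",cv2.resize(c["img"][100:270,100:350],None,fx=3.2,fy=3.2,interpolation=cv2.INTER_CUBIC))
for b in blobs(mask(c["img"],"blue"),40): print(b[1],b[2],onz(c,b[2],.206))
E
```

```text
t 16.9167 tcp [0.6002 0.0038 0.3056] x [ 0.001  0.001 -1.   ] jaw 177.19 j [ 19.   11.2  -1.9  -0.  -76.8 -21.8] w 0.0568 F [-0.  -0.6 -0.9] M [ 0.02  0.1  -0.03]
shift now [ 1.396e-01 -1.000e-04  3.000e-04] after spin [ 1.396e-01 -1.000e-04  3.000e-04]
[128 126  23  11  86] [140.75581395 131.04651163] [ 0.53596026 -0.21574979  0.206     ]
```

View pics/s10.png

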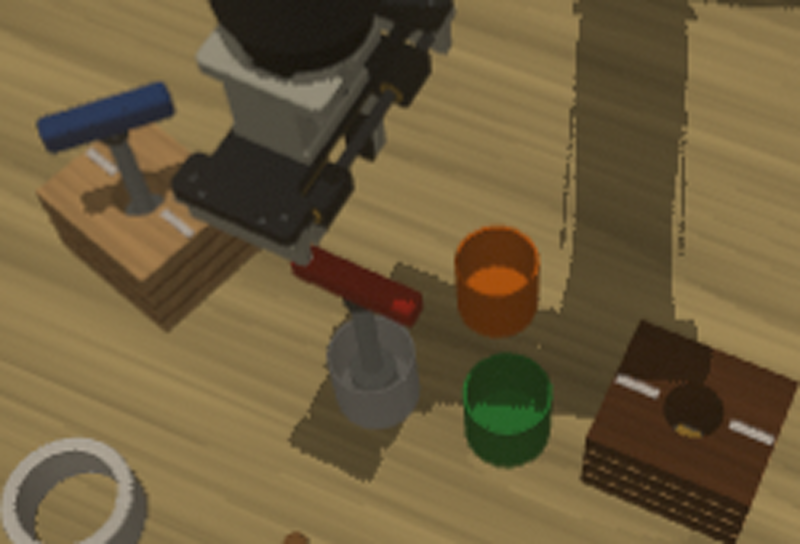

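The picture shows the red extension upright in the bright cup and the gripper clear of it. The blue bar spans columns 112–154, the same as at the start.

```bash
python3 -c "
from plant import close_job
print(close_job())"
```

```text
the job is handed in; nothing more can be done
None
```

I turned the nut clockwise to its stop with the red extension, then stood the extension in the bright metal cup and let go. I handed the job in at about 17 s; no verdict is reported.

- **Nut at the stop:** the bar turned about 71° in all, including the play. The moment about the vertical rose from near zero to 0.66 N m, and the bar lay along the white line to within the play. I then backed off within the play before lifting. I had no direct reading of the nut angle.
- **Extension in the cup:** the weight came off the wrist at a TCP height of 0.1657 m, where I expected the cup floor to be. The tool was at (0.600, 0.004). My cup-centre estimates varied by a few millimetres around that point, with one view about 7 mm off in y. The extension stayed upright when released, and the gripper is about 14 cm above where it let go.
- **Blue extension:** by eye, its bar fills the same pixel columns as at the start. The automatic colour mask of it disagreed: it picked up fewer pixels and a shifted centre. I put that down to the gripper's shadow and did not check further.

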